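# Press the lid home with the ratchet lid press

## Robot

A 6-joint arm with a two-finger parallel gripper is mounted at the origin on a cart in front of the work surface, level with it; the furniture and walls round the work are solid. World frame = base frame: x ahead of the robot, y to its left, z up, the work surface at z = 0. Lengths are in m, angles in rad, forces in N, time in s.
With the tool pointing down it reaches from about 0.35 to 0.975 m from the base axis. Payload 4.9 kg.
Tool frame: the origin (TCP) lies midway between the tips of the shut fingers; the grasp point (between the pads) lies 19 mm behind it; x points along the fingers, z is the direction in which the jaws open and shut, and the axes are right-handed (so a half turn about x gives the same grasp; the last joint's range is limited). The gripper opens to 85 mm and grips with 20 to 120 N. Pads are 22 mm wide; open, the fingers measure 114 mm over their backs; the gripper's body (76 mm by 85 mm) begins 54 mm behind the grasp point. The pads swing forward as they close: fully open they stand 13 mm farther back than shut.
Start: joints at [-1.419, 0.053, 1.613, -0, 1.476, -0.119], TCP at [0.167, -0.602, 0.192] pointing down, gripper open.
Joint ranges: [-3.01, 3.01], [-1.01, 2.22], [0.06, 2.58], [-1.02, 4.17], [0.09, 2.62], [-3.14, 3.14]. Speed limits (rad/s): [2.57, 2.57, 3.14, 3.14, 3.14, 3.14].

## Interface

Orientations are given as a unit quaternion [w, x, y, z].
In Python, from plant import state, cams, workorder, nets gives the robot as it stands.
- The arm moves only by the tool play_rows, never from a script. Its argument "motion" is a list of rows, each a list of 3 entries, a list of its own where there are three numbers: the closure, from -1 (fully open) to 1 (shut), then the shift along the world's x, y, z in m, then the turn about the world's z in rad. A call has 1 to 5 rows; each row is the pose to reach, as a shift and turn from the pose commanded when the call began; what a row does not reach only later rows make up. A row lasts 1/10 s, in which the tool goes at most 50 mm and 8.59 degrees, less where a joint would pass 70% of its speed; a pose out of reach is approached as far as the arm can. A call with a gripper value outside its range is refused whole. The fingers move at their own pace and stop on an object; the grip force is fixed at half the most. Time passes only in rows, so rows that repeat a pose let the fingers close. It gives the time, the measured TCP pose, the force and the opening at its end, in the units of the state.
- state(): the state, without advancing time (a new reading comes with each control period).
- cams.grab_frame(name): name is "scene" or "top" or "wrist"; returns (picture, depth): 480x640x3 uint8, red, green, blue; 480x640 float32, m along the optical axis (not along the pixel's ray), 0 where there is no reading.
- cams.camera_info(name): a dict with "K" (3x3 intrinsics, pixels), "rvec" (rotation vector, rad) and "tvec" (3), from world to camera coordinates, as OpenCV has them. Camera axes: x right, y down, z forward; pixel columns grow to the right and rows downward; lengths in m; the calibration is good to about 2 mm. A picture is of the moment at which its call begins: read the wrist's pose just before it. camera_info takes no time and is no camera call; for the wrist camera it gives the pose at the moment of the call.
- workorder.job_done(): hands the job in, once; it reports no verdict.
Trained networks look in the newest picture that a camera, given by its name, has taken for a name from the list of things; names that differ only in an ending like _2 or _b are one class to them, and where a whole thing is asked for, a point or a joint stands for the part that bears it (a point fixed in the world has none). Each returns a list of dicts, best first, with "score" (0 to 1); they miss things now and then, are a little off and sometimes report something else, mostly with a low value. They report only what shows in the picture. A call takes as long as a camera call.
- nets.recognise(camera, target): "at" ([x, y, z] in m, in world coordinates, good to about 4 mm: the middle of the surface that is visible of it).
- nets.landmark_of(camera, target): "at" ([x, y, z] in m, in world coordinates, good to about 4 mm: a listed point, or the origin of a listed thing).
The state is a dict: "time": time; "joint_pos": joint angles; "joint_vel": joint speeds; "joint_efforts": joint torques, N m; "tool_pos": TCP position; "tool_rot": TCP orientation; "contact_force": force on the tool from outside, world axes, zero at the start; "ft_torque": the same for the moment, N m; "gripper_width": opening from 0.0 (shut) to 1.0 (fully open).
Only numpy, scipy, OpenCV 4.12 (cv2) and the standard library are available. Lean on these libraries where they do the work, as an engineer would, in place of code of your own. Each camera call takes 0.05 s, during which the arm holds its last target.

## Task

Close the ratchet lid press on the sample cup: with the fingertips, press the red pawl paddle right down so that the pawl comes free of the teeth, then push the blue press arm down by its orange crossbar until its pad rests flat on the yellow cup lid, and leave it there with the pawl still free. Only press and push: do not take the bar or the paddle between the fingers, do not lift or knock the cup out of its nest, and leave the other things on the worktop where they are.

Things in the scene. Friction and masses are not known exactly. Their poses are not given: they have to be found in the camera images.
- press: ratchet lid press bolted to the worktop: grey base plate 100 x 270 x 10 mm with two aluminium cheeks, a blue press arm and a red pawl paddle. Origin: on the worktop (z = 0) directly under the centre of the white ring nest that holds the cup. Its +y axis points from the hinge towards the free end of the arm (arm and hinge lie over the line x = 0 of this frame), z up. Base plate covers y = -205 to +65 mm; cheeks (up to 118 mm high, 45 mm wide over all) y = -135 to -60 mm
- hinge (a point): centre of the press arm's hinge, in the press frame at y = -80 mm, z = 95 mm; the hinge axis is the press's x axis. The pad under the arm sits 80 mm from it; the ratchet wheel (teeth to 50 mm radius) turns with the arm
- bar (a point): centre of the orange crossbar at the free end of the blue press arm, 160 mm from the hinge; bar 18 mm in diameter, 64 mm long along the press's x axis; the arm between hinge and bar is 22 mm wide and 16 mm thick. Raised at the start, about 43 degrees above level (bar centre about 204 mm above the worktop); with the pad on the lid the arm is level and the bar centre is 95 mm up, 80 mm beyond the nest centre along the press's +y
- press_arm (a joint): angle of the press arm, rad: near 0 = raised, grows as it is pushed down; the pad lies flat on the cup lid at about 0.75 (arm level). The hinge is stiff (1 to 3 N at the bar moves it): the arm stays where it is left. While the pawl is engaged a tooth stops the arm before 0.1; a freed pawl lets it go all the way
- paddle (a point): centre of the top face of the red thumb paddle (42 mm along the press's x, 36 mm along y, 6 mm thick) on the rear end of the ratchet pawl; at the start 181 mm behind the nest centre (press -y) and 88 mm above the worktop, its far edge a little raised
- pawl (a joint): angle of the ratchet pawl, rad: 0 = hooked in the teeth, grows as the paddle is pressed down, 0.35 = stop. Its hook leaves the teeth at about 0.16. The pawl turns about the press's x axis at y = -120 mm, z = 50 mm of the press frame; from 0 to the stop the paddle centre sinks about 23 mm and moves about 10 mm further away from the arm (press -y). It takes about 2 N and stays where it is left (no spring)
- cup: sample cup with yellow lid, 59 mm across, 66 mm tall, standing loose in the ring nest of the press; origin at the centre of its underside, 10 mm above the worktop
- white_cup: bystander, not to be touched: white-lidded sample cup, 59 mm across, 66 mm tall; origin at the centre of its underside
- diluent: bystander, not to be touched: white bottle with blue cap, 62 mm across, 135 mm tall; origin at the centre of its underside
- timer: bystander, not to be touched: white bench timer, 58 x 62 x 18 mm; origin at the centre of its underside
- rack: bystander, not to be touched: blue tube rack, 48 x 125 x 55 mm; origin at the centre of its underside
- petri: bystander, not to be touched: clear petri dish, 89 mm across, 15 mm tall; origin at the centre of its underside

How it is judged:
By the outcome, as a careful person would: the job done as asked, in the order asked, and still so for the second after the job is handed in, with the robot touching nothing.
It also fails if it takes over 40 s, if anything falls off the work surface, if the arm or the gripper's body presses on something with over 40 N, if the wrist force passes 120 N, or if a joint passes its speed limit or range.

## Working session

There is one attempt and no reset: what is moved stays moved. The work goes in short steps, Python scripts to look and compute and a tool call to move; the robot and the scene stay as the last step left them, time stands still between calls to the robot, and variables do not carry over. Pictures are saved under pics/ and viewed, and the job is handed in when it is done.

Besides the shell and the picture viewer there is one more tool, called as name([rows], argument=value, ...), one row to a line, values as JSON. play_rows: Moves the arm, as the interface text tells. Its arguments: {"type":"object","properties":{"motion":{"type":"array","items":{"type":"array"}}},"required":["motion"]}

```bash
mkdir -p pics
cat > h.py <<'E'
from plant import state, cams, workorder, nets
import numpy as np, cv2
def save(c,n):
    p,d=cams.grab_frame(c); cv2.imwrite('pics/'+n,p[:,:,::-1]); return p,d
E
python3 - <<'E'
from h import *
s=state(); print({k:np.round(v,3) for k,v in s.items()})
for c in('scene','top'):
    save(c,c+'0.png')
    for t in('paddle','bar','hinge','press','cup'):
        print(c,t,[(np.round(r['at'],3),round(r['score'],2)) for r in nets.landmark_of(c,t)[:2]])
for t in('white_cup','diluent','timer','rack','petri'):
        print(t,[(np.round(r['at'],3),round(r['score'],2)) for r in nets.landmark_of('top',t)[:2]])
print(state()['time'])
E
```

```text
{'time': np.float64(0.0), 'joint_pos': array([-1.419,  0.053,  1.614, -0.   ,  1.476, -0.119]), 'joint_vel': array([-0.001, -0.001,  0.001,  0.001, -0.001,  0.   ]), 'joint_efforts': array([ 1.0000e-03, -3.9367e+01, -3.7018e+01, -0.0000e+00,  7.0000e-03,
       -0.0000e+00]), 'tool_pos': array([ 0.167, -0.602,  0.19 ]), 'tool_rot': array([ 0.562,  0.428,  0.563, -0.427]), 'contact_force': array([ 0.685, -0.48 , -0.048]), 'ft_torque': array([ 0.002, -0.02 ,  0.041]), 'gripper_width': np.float64(1.003)}
scene paddle [(array([ 0.49 , -0.244,  0.087]), 0.72)]
scene bar [(array([ 0.482, -0.026,  0.203]), 0.86)]
scene hinge [(array([ 0.483, -0.143,  0.096]), 0.56), (array([0.684, 0.043, 0.002]), 0.5)]
scene press [(array([ 0.488, -0.065,  0.001]), 0.79)]
scene cup [(array([ 0.49 , -0.064,  0.008]), 0.56)]
top paddle [(array([ 0.487, -0.245,  0.087]), 0.82)]
top bar []
top hinge [(array([ 0.488, -0.139,  0.094]), 0.88)]
top press [(array([ 0.481, -0.063,  0.004]), 0.95)]
top cup [(array([ 0.483, -0.068,  0.008]), 0.44)]
white_cup [(array([ 0.699, -0.106, -0.003]), 0.84), (array([ 0.486, -0.572, -0.001]), 0.31)]
diluent [(array([ 0.687,  0.046, -0.002]), 0.84)]
timer [(array([ 0.391,  0.153, -0.003]), 0.71)]
rack [(array([0.43 , 0.312, 0.003]), 0.86)]
petri [(array([ 0.48 , -0.572,  0.   ]), 0.76)]
0.85
```

View pics/scene0.png

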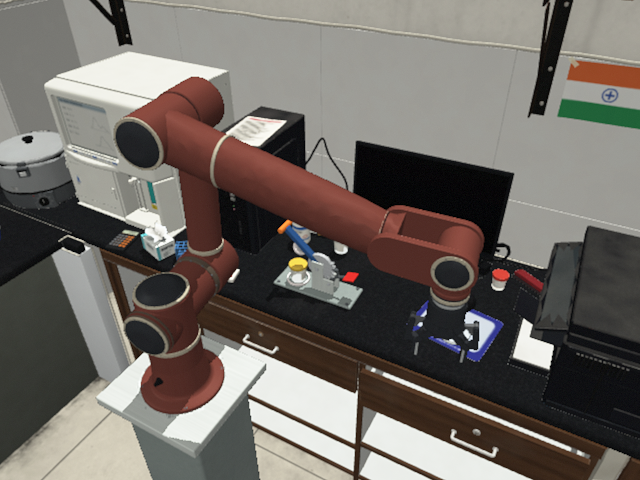

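View pics/top0.png

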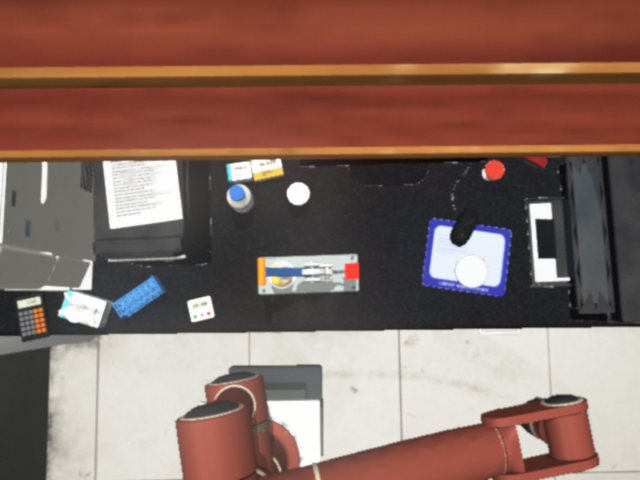

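The scene view shows the press with its arm raised: orange bar near (285,226), red paddle near (350,277). In the top view the bar is at (262,271) and the paddle at (352,271). The press lies almost along world +y. I'll refine this with colour and depth.

```bash
cat >> h.py <<'E'
def pts(c,p,d,mask):
    i=cams.camera_info(c); R=cv2.Rodrigues(np.array(i['rvec'],float))[0]; t=np.array(i['tvec'],float).ravel(); K=np.array(i['K'])
    v,u=np.nonzero(mask&(d>0)); z=d[v,u]
    X=np.c_[(u-K[0,2])/K[0,0]*z,(v-K[1,2])/K[1,1]*z,z]
    return (X-t)@R,u,v
def col(p,name):
    h=cv2.cvtColor(p,cv2.COLOR_RGB2HSV).astype(int);H,S,V=h[...,0],h[...,1],h[...,2]
    r={'red':(H<5)|(H>174),'orange':(H>7)&(H<18),'yellow':(H>20)&(H<33),'blue':(H>100)&(H<125)}[name]
    return r&(S>140)&(V>90)
def find(c,p,d):
    for n,lo,hi in(('red',.04,.12),('orange',.05,.24),('yellow',.06,.1),('blue',.08,.24)):
        X,u,v=pts(c,p,d,col(p,n))
        k=(abs(X[:,0]-.487)<.06)&(X[:,1]>-.32)&(X[:,1]<.06)&(X[:,2]>lo)&(X[:,2]<hi)
        if k.sum(): 
            Y=X[k];print(c,n,k.sum(),'med',np.median(Y,0).round(4),'min',Y.min(0).round(4),'max',Y.max(0).round(4),'uv',u[k].mean().round(),v[k].mean().round())
E
python3 - <<'E'
from h import *
for c in('top','scene'):
    p,d=save(c,c+'1.png'); find(c,p,d)
E
```

```text
top red 210 med [ 0.4843 -0.2463  0.0872] min [ 0.4659 -0.2643  0.0761] max [ 0.5043 -0.2285  0.0977] uv 352.0 271.0
top orange 70 med [ 0.4829 -0.0289  0.2088] min [ 0.4498 -0.0316  0.2005] max [ 0.5117 -0.0164  0.2168] uv 262.0 270.0
top yellow 43 med [ 0.4614 -0.0514  0.0746] min [ 0.4537 -0.0744  0.0664] max [ 0.4721 -0.0409  0.0831] uv 277.0 281.0
top blue 196 med [ 0.4807 -0.074   0.1714] min [ 0.4735 -0.1141  0.1275] max [ 0.488  -0.0378  0.2097] uv 283.0 272.0
scene red 107 med [ 0.482  -0.2474  0.0886] min [ 0.4629 -0.2646  0.078 ] max [ 0.5076 -0.2291  0.0943] uv 350.0 276.0
scene orange 89 med [ 0.4688 -0.029   0.2075] min [ 0.4439 -0.0363  0.1942] max [ 0.5091 -0.0168  0.2147] uv 284.0 226.0
scene yellow 205 med [ 0.4763 -0.0686  0.0737] min [ 0.4483 -0.0947  0.0637] max [ 0.5183 -0.0375  0.0802] uv 297.0 264.0
scene blue 265 med [ 0.4751 -0.0806  0.1596] min [ 0.4655 -0.1349  0.1146] max [ 0.4943 -0.0343  0.2042] uv 300.0 242.0
```

play_rows([
  [1, [0.03, 0.035, 0], -0.12],
  [1, [0.06, 0.07, 0], -0.25],
  [1, [0.09, 0.105, 0], -0.25],
  [1, [0.12, 0.14, 0], -0.25],
  [1, [0.15, 0.175, 0], -0.25],
])

```text
time: 1.45
tool_pos: [0.3181, -0.4258, 0.1917]
tool_rot: [0.505, 0.495, 0.505, -0.495]
contact_force: [0.5, -0.1, 0.2]
gripper_width: 0.141
```

play_rows([
  [1, [0.03, 0.03, 0], 0],
  [1, [0.065, 0.065, 0], 0],
  [1, [0.1, 0.1, 0], 0],
  [1, [0.135, 0.135, -0.02], 0],
  [1, [0.166, 0.172, -0.06], 0],
])

```text
time: 1.95
tool_pos: [0.4786, -0.2642, 0.1443]
tool_rot: [0.508, 0.495, 0.503, -0.494]
contact_force: [0.1, -1.1, -1.1]
gripper_width: -0.001
```

play_rows([
  [1, [0, 0, 0], 0],
  [1, [0, 0, 0], 0],
])

```text
time: 2.15
tool_pos: [0.475, -0.2637, 0.1405]
tool_rot: [0.505, 0.494, 0.506, -0.495]
contact_force: [0.6, -0.1, 0.7]
gripper_width: -0.001
```

Run:
```python
from h import *
s=state();print(s['time'],s['tool_pos'],s['contact_force'],s['gripper_width'])
save('wrist','w2.png');p,d=save('scene','s2.png'); find('scene',p,d)
cv2.imwrite('pics/s2c.png',cv2.resize(p[200:330,240:400,::-1],None,fx=4,fy=4))
```

```text
2.15 [ 0.47502149 -0.26370437  0.14052988] [ 0.63536504 -0.1191189   0.65274585] -0.001066731908845118
scene red 108 med [ 0.4803 -0.2474  0.0881] min [ 0.4581 -0.2638  0.0802] max [ 0.5054 -0.2282  0.0963] uv 350.0 276.0
scene orange 97 med [ 0.4724 -0.029   0.2082] min [ 0.4454 -0.0361  0.1911] max [ 0.5103 -0.0187  0.2142] uv 284.0 225.0
scene yellow 202 med [ 0.4767 -0.0686  0.074 ] min [ 0.4523 -0.0939  0.0614] max [ 0.5113 -0.0374  0.0808] uv 298.0 264.0
scene blue 270 med [ 0.4753 -0.0808  0.1597] min [ 0.4656 -0.1328  0.1128] max [ 0.4934 -0.0337  0.2039] uv 300.0 242.0
```

View pics/s2c.png

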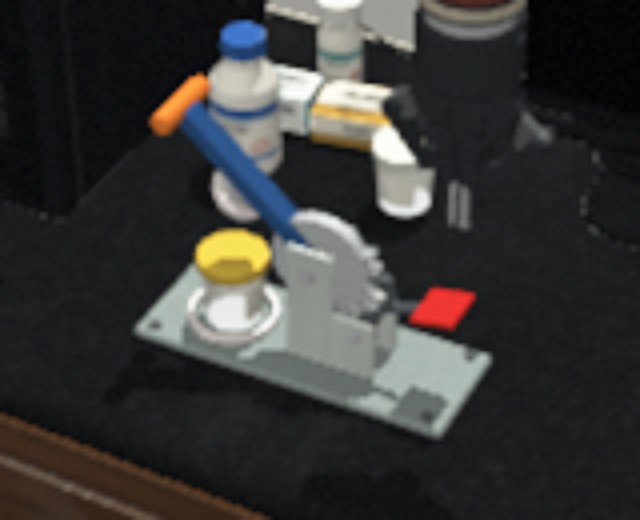

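View pics/w2.png

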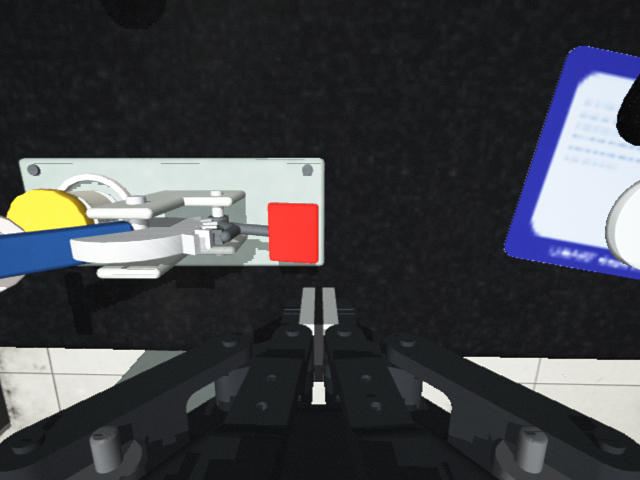

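The scene view shows the tool hanging just behind the red paddle, with the fingers shut. The wrist view shows the paddle at (293,233), clear of the fingers. I'll move over it and press.

play_rows([
  [1, [0.009, 0.012, -0.02], 0],
  [1, [0.009, 0.012, -0.04], 0],
  [1, [0.009, 0.012, -0.046], 0],
  [1, [0.009, 0.011, -0.052], 0],
  [1, [0.009, 0.01, -0.058], 0],
])

```text
time: 2.75
tool_pos: [0.4846, -0.2561, 0.0846]
tool_rot: [0.506, 0.495, 0.504, -0.495]
contact_force: [-0.8, 0.1, -0.1]
gripper_width: 0.0
```

play_rows([
  [1, [0, -0.001, -0.004], 0],
  [1, [0, -0.003, -0.008], 0],
  [1, [0, -0.004, -0.012], 0],
  [1, [0, -0.004, -0.014], 0],
  [1, [0, -0.004, -0.014], 0],
])

```text
time: 3.25
tool_pos: [0.484, -0.2585, 0.0691]
tool_rot: [0.505, 0.495, 0.505, -0.495]
contact_force: [-0.3, -0.3, 0.5]
gripper_width: -0.001
```

Run:
```python
from h import *
s=state();print(s['time'],s['tool_pos'],s['contact_force'],s['gripper_width'])
p,d=save('scene','s3.png'); find('scene',p,d)
w,d=save('wrist','w3.png');find('wrist',w,d)
cv2.imwrite('pics/s3c.png',np.hstack([cv2.resize(p[230:330,310:400,::-1],(400,444)),cv2.resize(w[100:350,200:425,::-1],(400,444))]))
```

```text
3.25 [ 0.48398832 -0.25853078  0.06908159] [-0.34582583 -0.28737525  0.4534507 ] -0.0013591386445408128
scene red 98 med [ 0.4798 -0.2474  0.0879] min [ 0.4624 -0.2638  0.0797] max [ 0.5065 -0.2279  0.1134] uv 350.0 277.0
scene orange 97 med [ 0.4727 -0.03    0.2085] min [ 0.4458 -0.0369  0.1923] max [ 0.5088 -0.0185  0.2156] uv 284.0 225.0
scene yellow 203 med [ 0.4764 -0.0685  0.0741] min [ 0.448  -0.0952  0.0623] max [ 0.51   -0.0377  0.0816] uv 297.0 264.0
scene blue 269 med [ 0.4749 -0.0804  0.1595] min [ 0.4645 -0.1332  0.1134] max [ 0.4928 -0.0346  0.2021] uv 300.0 242.0
wrist red 4097 med [ 0.4929 -0.2426  0.0879] min [ 0.4651 -0.2631  0.0821] max [ 0.5078 -0.2279  0.1187] uv 289.0 272.0
wrist yellow 282 med [ 0.4983 -0.089   0.069 ] min [ 0.483  -0.0916  0.064 ] max [ 0.5052 -0.0832  0.0755] uv 6.0 244.0
wrist blue 1038 med [ 0.4933 -0.134   0.112 ] min [ 0.4895 -0.1448  0.1036] max [ 0.4953 -0.1216  0.1216] uv 29.0 283.0
```

View pics/s3c.png

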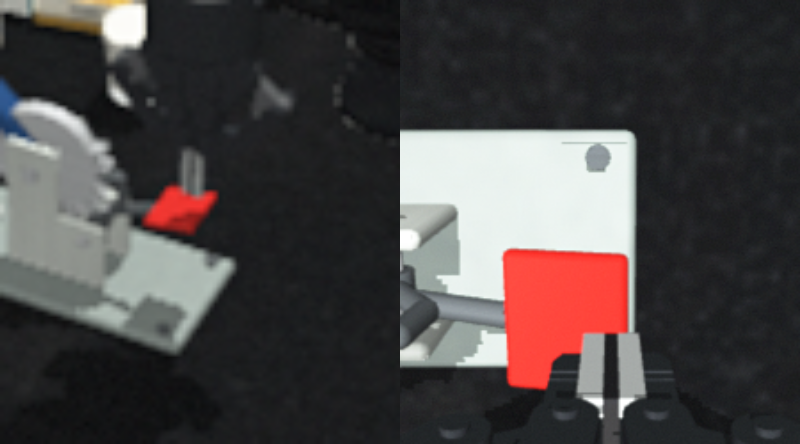

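```bash
cat >> h.py <<'E'
def proj(c,P):
    i=cams.camera_info(c); return cv2.projectPoints(np.array(P,float).reshape(-1,3),np.array(i['rvec'],float),np.array(i['tvec'],float),np.array(i['K'],float),None)[0].reshape(-1,2).round(1)
E
python3 - <<'E'
from h import *
s=state();t=s['tool_pos'];print(s['time'],t)
for c in('scene','wrist','top'): print(c,proj(c,[t,t+[0,0,.02],t+[0,0,.04]]).tolist())
p,d=save('wrist','w4.png')
m=np.zeros(d.shape,bool);m[285:350,295:345]=True
X,u,v=pts('wrist',p,d,m)
for r in range(286,350,6):
    for cc in(308,320,333):
        k=(u==cc)&(v==r)
        if k.any(): print(r,cc,X[k][0].round(4),p[r,cc])
cv2.imwrite('pics/w4.png',cv2.resize(p[220:400,220:420,::-1],None,fx=3,fy=3))
E
```

```text
3.35 [ 0.4842485  -0.25864088  0.06954242]
scene [[353.3, 281.8], [353.5, 276.7], [353.7, 271.4]]
wrist [[317.9, 275.0], [317.9, 288.3], [317.8, 305.1]]
top [[356.3, 271.2], [356.9, 270.8], [357.5, 270.4]]
286 308 [ 0.4859 -0.2537  0.0907] [255  68  59]
286 320 [ 0.486  -0.2597  0.0907] [255  65  58]
286 333 [ 4.507e-01 -2.710e-01 -2.000e-04] [37 37 40]
292 308 [ 0.4943 -0.2545  0.119 ] [166 170 167]
292 320 [ 0.4944 -0.2594  0.119 ] [25 24 28]
292 333 [ 0.4949 -0.2647  0.1199] [167 171 169]
298 308 [ 0.4947 -0.2547  0.126 ] [164 169 166]
298 320 [ 0.4951 -0.2594  0.1269] [28 27 29]
298 333 [ 0.4944 -0.2645  0.1248] [168 171 170]
304 308 [ 0.4945 -0.2548  0.1314] [166 169 169]
304 320 [ 0.4947 -0.2593  0.1314] [29 30 32]
304 333 [ 0.4946 -0.2643  0.1311] [168 172 170]
310 308 [ 0.4944 -0.255   0.1363] [164 169 167]
310 320 [ 0.4943 -0.2593  0.136 ] [25 26 28]
310 333 [ 0.495  -0.264   0.1371] [166 169 168]
316 308 [ 0.4942 -0.2551  0.1407] [165 170 167]
316 320 [ 0.4946 -0.2593  0.1414] [31 32 34]
316 333 [ 0.4948 -0.2638  0.1416] [168 171 170]
322 308 [ 0.4947 -0.2552  0.1462] [159 163 161]
322 320 [ 0.4948 -0.2593  0.1463] [28 27 30]
322 333 [ 0.4944 -0.2637  0.1453] [118 121 119]
328 308 [ 0.4957 -0.2554  0.1523] [45 50 51]
328 320 [ 0.493  -0.2593  0.147 ] [75 73 75]
328 333 [ 0.4959 -0.2634  0.1524] [32 37 38]
334 308 [ 0.4952 -0.2555  0.1553] [33 37 40]
334 320 [ 0.4905 -0.2594  0.1467] [73 75 76]
334 333 [ 0.4962 -0.2632  0.1568] [35 38 40]
340 308 [ 0.4951 -0.2556  0.1586] [35 39 40]
340 320 [ 0.4887 -0.2594  0.1473] [74 74 75]
340 333 [ 0.4947 -0.2632  0.1577] [36 40 41]
346 308 [ 0.495  -0.2557  0.1619] [35 39 41]
346 320 [ 0.4864 -0.2595  0.1474] [77 75 77]
346 333 [ 0.4955 -0.263   0.1625] [34 38 40]
```

View pics/w4.png

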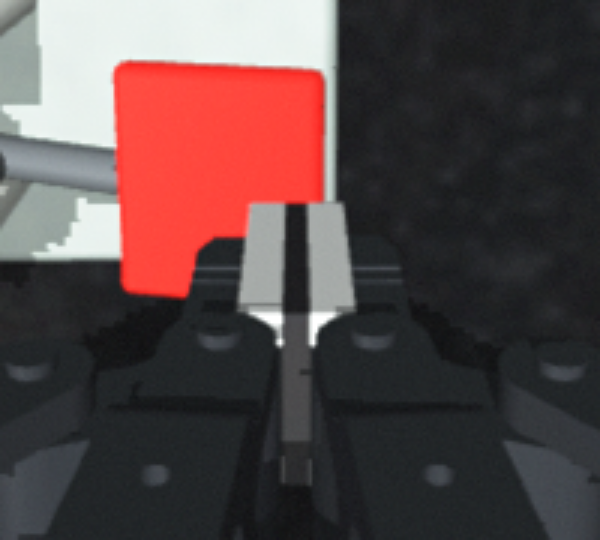

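The wrist depth shows the fingertips ending at z ≈ 0.118, while the state reports the TCP at 0.069. The paddle still reads 0.088 and there's no force, so nothing has been touched yet. The reported TCP height disagrees with the pictures by about 45 mm. I'll check this, and the gripper's clearance profile, before pressing.

Run:
```python
from h import *
s=state();t=s['tool_pos'];print(s['time'],t, s['joint_pos'].round(3))
p,d=save('wrist','w5.png')
X,u,v=pts('wrist',p,d,np.ones(d.shape,bool))
for lo in np.arange(.10,.26,.01):
    k=(X[:,2]>=lo)&(X[:,2]<lo+.01)&(abs(X[:,1]-t[1])<.08)&(X[:,0]<.53)&(X[:,0]>.42)&(v>287)
    if k.any(): print(lo.round(3),k.sum(),'y',X[k,1].min().round(4),X[k,1].max().round(4),'x',X[k,0].min().round(4),X[k,0].max().round(4))
ps,ds=save('scene','s5.png')
i=proj('scene',[t])[0]; print(i)
cv2.imwrite('pics/s5c.png',cv2.resize(ps[235:305,310:400,::-1],None,fx=8,fy=8,interpolation=cv2.INTER_NEAREST))
X,u,v=pts('scene',ps,ds,np.ones(ds.shape,bool))
for r in range(256,284,2):
    k=(v==r)&(u>=349)&(u<=357); print(r,[(a,*X[(u==a)&(v==r)][0].round(3)) for a in(351,353,355)])
```

```text
3.4 [ 0.48431602 -0.2586973   0.06967016] [-0.626 -0.02   1.898  0.     1.264  0.924]
0.1 506 y -0.2034 -0.1788 x 0.4786 0.4907
0.11 1145 y -0.2719 -0.1787 x 0.4783 0.4951
0.12 701 y -0.2725 -0.1868 x 0.4845 0.4953
0.13 816 y -0.2725 -0.2452 x 0.4894 0.4953
0.14 1066 y -0.2718 -0.2457 x 0.472 0.4961
0.15 2727 y -0.2928 -0.2253 x 0.471 0.498
0.16 7507 y -0.3007 -0.2172 x 0.4738 0.4986
0.17 6772 y -0.3094 -0.2099 x 0.4734 0.5017
0.18 14698 y -0.3168 -0.2012 x 0.4754 0.5019
0.19 21495 y -0.321 -0.1966 x 0.4814 0.5023
0.2 12949 y -0.3179 -0.1994 x 0.4884 0.5047
0.21 1880 y -0.2779 -0.2391 x 0.5011 0.5047
[353.4 281.8]
256 [(351, np.float64(0.466), np.float64(-0.256), np.float64(0.178)), (353, np.float64(0.488), np.float64(-0.253), np.float64(0.162)), (355, np.float64(0.467), np.float64(-0.268), np.float64(0.182))]
258 [(351, np.float64(0.469), np.float64(-0.255), np.float64(0.169)), (353, np.float64(0.485), np.float64(-0.254), np.float64(0.158)), (355, np.float64(0.468), np.float64(-0.268), np.float64(0.174))]
260 [(351, np.float64(0.472), np.float64(-0.254), np.float64(0.159)), (353, np
[... 1609 characters left out ...]
float64(-0.259), np.float64(0.095)), (355, np.float64(0.488), np.float64(-0.262), np.float64(0.091))]
278 [(351, np.float64(0.477), np.float64(-0.254), np.float64(0.088)), (353, np.float64(0.476), np.float64(-0.261), np.float64(0.091)), (355, np.float64(0.579), np.float64(-0.221), np.float64(-0.001))]
280 [(351, np.float64(0.462), np.float64(-0.261), np.float64(0.094)), (353, np.float64(0.471), np.float64(-0.263), np.float64(0.088)), (355, np.float64(0.569), np.float64(-0.226), np.float64(0.0))]
282 [(351, np.float64(0.555), np.float64(-0.219), np.float64(-0.0)), (353, np.float64(0.559), np.float64(-0.224), np.float64(-0.001)), (355, np.float64(0.562), np.float64(-0.23), np.float64(-0.001))]
```

View pics/s5c.png

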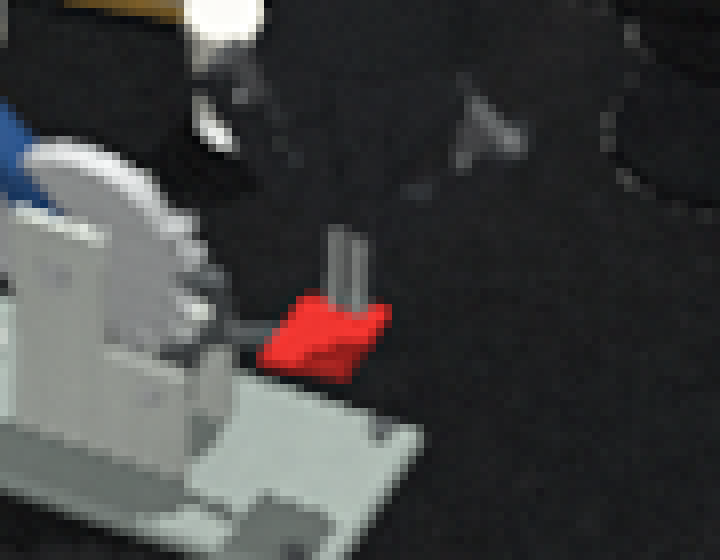

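Both cameras put the tips at z ≈ 0.115, so the true tip height is the reported height plus 46 mm. I'll steer by the pictures and the force. The side clearance to the cheeks holds at this spot.

play_rows([
  [1, [0, 0.005, -0.01], 0],
  [1, [0, 0.005, -0.02], 0],
  [1, [0, 0.004, -0.026], 0],
  [1, [0, 0.003, -0.032], 0],
  [1, [0, 0.002, -0.038], 0],
])

```text
time: 4.0
tool_pos: [0.4842, -0.2572, 0.0311]
tool_rot: [0.505, 0.495, 0.505, -0.495]
contact_force: [-0.8, -1.9, 3.2]
gripper_width: -0.003
```

play_rows([
  [1, [0, -0.001, -0.003], 0],
  [1, [0, -0.002, -0.006], 0],
  [1, [0, -0.003, -0.009], 0],
  [1, [0, -0.003, -0.01], 0],
])

```text
time: 4.4
tool_pos: [0.4846, -0.2589, 0.0239]
tool_rot: [0.504, 0.495, 0.506, -0.494]
contact_force: [-6.1, 7.4, 19.6]
gripper_width: 0.002
```

Run:
```python
from h import *
s=state();t=s['tool_pos'];print(s['time'],t,s['contact_force'])
p,d=save('wrist','w6.png');find('wrist',p,d)
ps,ds=save('scene','s6.png');find('scene',ps,ds)
cv2.imwrite('pics/c6.png',np.hstack([cv2.resize(ps[235:305,310:400,::-1],(400,311)),cv2.resize(p[:,:,::-1],(400,311))]))
```

```text
4.4 [ 0.48456925 -0.25892086  0.02391616] [-6.06766206  7.43166129 19.64934573]
wrist red 3767 med [ 0.4978 -0.2498  0.0649] min [ 0.4682 -0.272   0.0574] max [ 0.5081 -0.2363  0.1111] uv 302.0 280.0
scene red 57 med [ 0.4726 -0.2586  0.0635] min [ 0.46   -0.2727  0.0565] max [ 0.5052 -0.2387  0.0762] uv 352.0 285.0
scene orange 97 med [ 0.4709 -0.03    0.2083] min [ 0.4438 -0.0362  0.1958] max [ 0.5138 -0.0188  0.2161] uv 284.0 225.0
scene yellow 204 med [ 0.4752 -0.0682  0.0742] min [ 0.4504 -0.0949  0.0626] max [ 0.5085 -0.0375  0.083 ] uv 297.0 264.0
scene blue 270 med [ 0.4749 -0.0806  0.1595] min [ 0.4645 -0.132   0.1115] max [ 0.4967 -0.036   0.203 ] uv 300.0 242.0
```

View pics/c6.png

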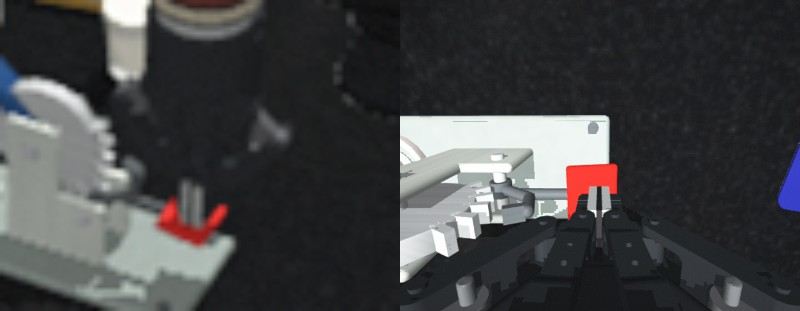

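The paddle is at its stop: centre at z ≈ 0.065 with 20 N reaction. In the wrist view the tooth hook is clear of the wheel at (520,200). I'll lift straight off.

play_rows([
  [1, [0, 0, 0.02], 0],
  [1, [0, 0, 0.06], 0],
  [1, [0, 0, 0.105], 0],
  [1, [0, 0, 0.15], 0],
  [1, [0, 0, 0.195], 0],
])

```text
time: 5.0
tool_pos: [0.4837, -0.2591, 0.2176]
tool_rot: [0.505, 0.495, 0.506, -0.495]
contact_force: [-0.1, -1.1, -0.2]
gripper_width: 0.003
```

play_rows([
  [1, [0, 0.04, 0.005], 0],
  [1, [-0.001, 0.085, 0.005], 0],
  [1, [-0.002, 0.13, 0.005], 0],
  [1, [-0.003, 0.175, 0.005], 0],
  [1, [-0.003, 0.21, 0.005], 0],
])

```text
time: 5.5
tool_pos: [0.4805, -0.0473, 0.221]
tool_rot: [0.505, 0.495, 0.506, -0.494]
contact_force: [-0.3, -0.0, 0.6]
gripper_width: -0.0
```

Run:
```python
from h import *
s=state();t=s['tool_pos'];print(s['time'],t,s['contact_force'])
p,d=save('wrist','w7.png');find('wrist',p,d)
ps,ds=save('scene','s7.png');find('scene',ps,ds)
cv2.imwrite('pics/c7.png',np.hstack([cv2.resize(ps[185:325,240:380,::-1],(400,400)),cv2.resize(p[:,:,::-1],(400,311))[:400].__class__(0) if 0 else cv2.resize(p[:,:,::-1],(400,400))]))
```

```text
5.5 [ 0.48045718 -0.0472667   0.22099825] [-0.32371116 -0.01997675  0.61607102]
wrist red 1434 med [ 0.4887 -0.2478  0.064 ] min [ 0.4661 -0.2674  0.0591] max [ 0.5087 -0.23    0.068 ] uv 526.0 219.0
wrist orange 695 med [ 0.4894 -0.0275  0.207 ] min [ 0.4499 -0.0307  0.2002] max [ 0.5134 -0.0116  0.2125] uv 285.0 252.0
wrist yellow 1258 med [ 0.4954 -0.0501  0.075 ] min [ 0.4679 -0.083   0.0699] max [ 0.5112 -0.0326  0.0776] uv 328.0 211.0
wrist blue 3818 med [ 0.4856 -0.0651  0.1723] min [ 0.4715 -0.1381  0.1048] max [ 0.4953 -0.0296  0.2056] uv 352.0 245.0
scene red 119 med [ 0.4838 -0.2561  0.0639] min [ 0.4623 -0.2727  0.0566] max [ 0.5066 -0.2368  0.0706] uv 352.0 283.0
scene orange 96 med [ 0.4726 -0.0294  0.2079] min [ 0.4455 -0.0366  0.1939] max [ 0.5112 -0.0174  0.2144] uv 284.0 225.0
scene yellow 201 med [ 0.4752 -0.0686  0.0741] min [ 0.4495 -0.0949  0.0607] max [ 0.51   -0.0377  0.0809] uv 297.0 264.0
scene blue 272 med [ 0.4752 -0.0799  0.1594] min [ 0.4633 -0.1344  0.1116] max [ 0.4954 -0.0362  0.2011] uv 300.0 242.0
```

View pics/c7.png

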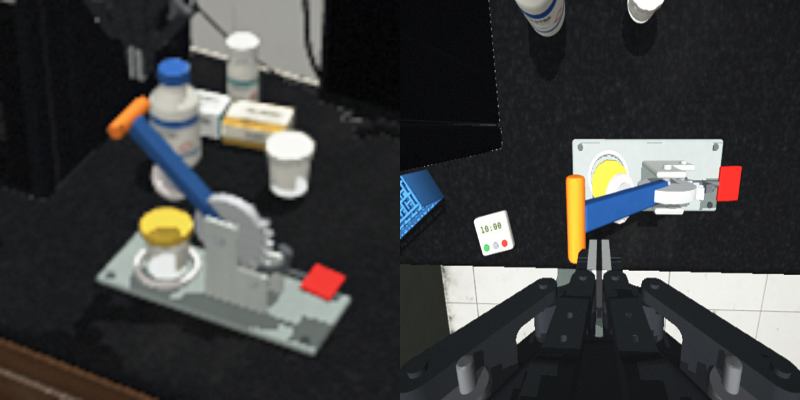

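The paddle has stayed down at z ≈ 0.064. The bar is at (0.481, -0.028) with its top at z ≈ 0.213, and the tips are still above and behind it. Next I move over the bar and follow its arc down.

play_rows([
  [1, [0, 0.01, 0], 0],
  [1, [0, 0.019, 0], 0],
  [1, [0, 0.019, -0.03], 0],
  [1, [0, 0.019, -0.045], 0],
  [1, [0, 0.02, -0.052], 0],
])

```text
time: 6.1
tool_pos: [0.4804, -0.0286, 0.1682]
tool_rot: [0.503, 0.495, 0.507, -0.495]
contact_force: [-1.9, 4.1, 8.6]
gripper_width: 0.003
```

play_rows([
  [1, [0, 0.003, -0.005], 0],
  [1, [0, 0.007, -0.01], 0],
  [1, [0, 0.011, -0.016], 0],
  [1, [0, 0.015, -0.022], 0],
  [1, [0, 0.018, -0.028], 0],
])

```text
time: 6.6
tool_pos: [0.4817, -0.0113, 0.1419]
tool_rot: [0.505, 0.495, 0.505, -0.494]
contact_force: [0.1, 1.5, 4.1]
gripper_width: 0.004
```

Run:
```python
from h import *
s=state();t=s['tool_pos'];print(s['time'],t,s['contact_force'])
p,d=save('wrist','w8.png');find('wrist',p,d)
ps,ds=save('scene','s8.png');find('scene',ps,ds)
cv2.imwrite('pics/c8.png',np.hstack([cv2.resize(ps[185:325,240:380,::-1],(400,400)),cv2.resize(p[:,:,::-1],(400,400))]))
```

```text
6.6 [ 0.48174958 -0.01128936  0.14187599] [0.05235861 1.48706588 4.14917885]
wrist red 1552 med [ 0.4862 -0.246   0.064 ] min [ 0.4653 -0.2653  0.0587] max [ 0.5071 -0.217   0.088 ] uv 625.0 242.0
wrist orange 720 med [ 0.5046 -0.0041  0.1762] min [ 0.476  -0.0123  0.1658] max [0.5126 0.0057 0.1929] uv 302.0 256.0
wrist yellow 2065 med [ 0.4956 -0.0527  0.0736] min [ 0.467  -0.0878  0.0642] max [ 0.5104 -0.0359  0.0761] uv 378.0 230.0
wrist blue 6823 med [ 0.4865 -0.0595  0.1485] min [ 0.4705 -0.1403  0.1012] max [ 0.4945 -0.0123  0.1997] uv 411.0 274.0
scene red 120 med [ 0.484  -0.2556  0.064 ] min [ 0.4605 -0.2729  0.0566] max [ 0.51   -0.2372  0.0724] uv 352.0 283.0
scene orange 52 med [ 0.4545 -0.0077  0.1747] min [ 0.4442 -0.0143  0.1633] max [0.5066 0.0012 0.1853] uv 276.0 235.0
scene yellow 193 med [ 0.4746 -0.0691  0.0743] min [ 0.4496 -0.0944  0.0638] max [ 0.5052 -0.0377  0.0816] uv 297.0 264.0
scene blue 266 med [ 0.4745 -0.0656  0.1435] min [ 0.4671 -0.1234  0.1077] max [ 0.4935 -0.016   0.1747] uv 296.0 245.0
```

View pics/c8.png

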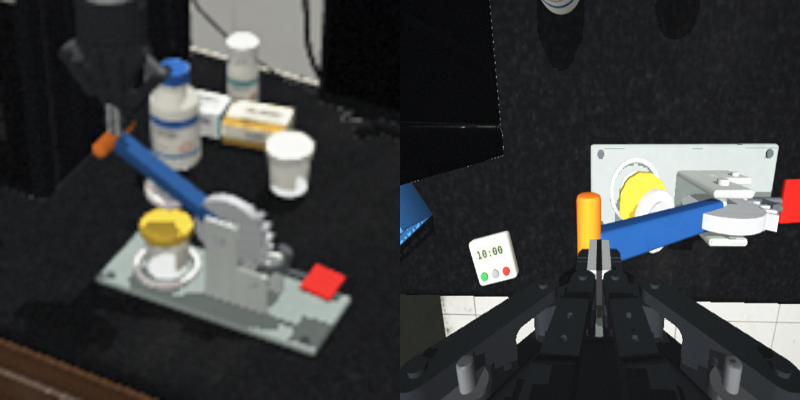

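The arm has gone well past the tooth limit (about 31 degrees above level) with roughly 4 N, and the paddle is still down. Continuing along the arc.

play_rows([
  [1, [0, 0.005, -0.007], 0],
  [1, [0, 0.009, -0.014], 0],
  [1, [0, 0.012, -0.021], 0],
  [1, [0, 0.015, -0.028], 0],
  [1, [0, 0.018, -0.035], 0],
])

```text
time: 7.2
tool_pos: [0.481, 0.0064, 0.1057]
tool_rot: [0.505, 0.495, 0.505, -0.495]
contact_force: [0.6, -1.9, 2.0]
gripper_width: -0.001
```

play_rows([
  [1, [0, 0.002, -0.007], 0],
  [1, [0, 0.004, -0.014], 0],
  [1, [0, 0.005, -0.021], 0],
  [1, [0, 0.006, -0.028], 0],
  [1, [0, 0.007, -0.035], 0],
])

```text
time: 7.7
tool_pos: [0.4809, 0.0139, 0.0707]
tool_rot: [0.505, 0.495, 0.506, -0.495]
contact_force: [-0.6, 1.1, 2.6]
gripper_width: -0.006
```

Run:
```python
from h import *
s=state();t=s['tool_pos'];print(s['time'],t,s['contact_force'])
p,d=save('wrist','w9.png');find('wrist',p,d)
ps,ds=save('scene','s9.png');find('scene',ps,ds)
cv2.imwrite('pics/c9.png',np.hstack([cv2.resize(ps[185:325,240:380,::-1],(400,400)),cv2.resize(p[:,:,::-1],(400,400))]))
```

```text
7.7 [0.48087459 0.01387956 0.07074876] [-0.58293348  1.07417118  2.63725366]
wrist orange 607 med [0.5066 0.0153 0.1041] min [0.481  0.0075 0.0954] max [0.512  0.0256 0.1167] uv 314.0 252.0
wrist yellow 1719 med [ 0.5026 -0.0526  0.0729] min [ 0.4545 -0.093   0.0635] max [ 0.5105 -0.036   0.0754] uv 450.0 243.0
wrist blue 12578 med [ 0.4858 -0.0548  0.105 ] min [ 0.4702 -0.1357  0.0899] max [0.4943 0.0095 0.1377] uv 470.0 295.0
scene red 120 med [ 0.4847 -0.2553  0.0637] min [ 0.4625 -0.2723  0.0567] max [ 0.5089 -0.237   0.0709] uv 352.0 283.0
scene orange 53 med [0.457  0.0111 0.1048] min [0.4444 0.0051 0.09  ] max [0.5136 0.0217 0.1126] uv 273.0 251.0
scene yellow 70 med [ 0.4605 -0.0793  0.0716] min [ 0.4509 -0.0944  0.0625] max [ 0.4906 -0.0411  0.0782] uv 297.0 267.0
scene blue 244 med [ 0.4743 -0.0545  0.1036] min [ 0.4632 -0.1185  0.0899] max [0.4951 0.0048 0.1111] uv 293.0 255.0
```

View pics/c9.png

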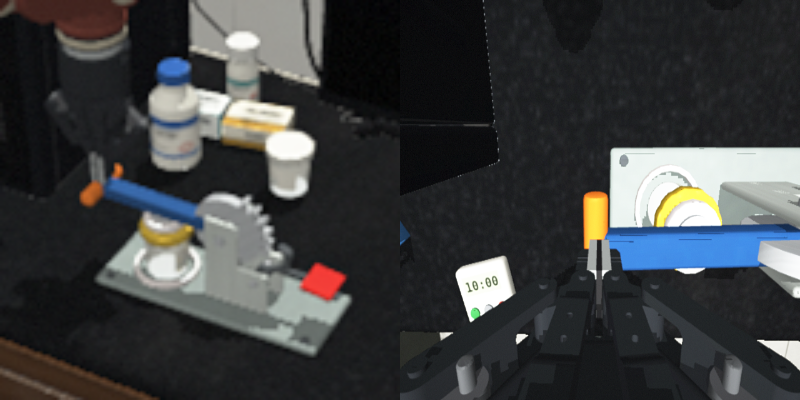

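Nearly level, with about 12 mm left to go. I'll take small steps down and watch the force.

play_rows([
  [1, [0, 0.001, -0.003], 0],
  [1, [0, 0.001, -0.006], 0],
  [1, [0, 0.001, -0.009], 0],
  [1, [0, 0.001, -0.011], 0],
  [1, [0, 0.001, -0.011], 0],
])

```text
time: 8.3
tool_pos: [0.4815, 0.0143, 0.0645]
tool_rot: [0.505, 0.494, 0.506, -0.495]
contact_force: [-12.6, 0.4, 23.1]
gripper_width: -0.0
```

play_rows([
  [1, [0, 0, -0.001], 0],
  [1, [0, 0, -0.002], 0],
  [1, [0, 0, -0.002], 0],
])

```text
time: 8.6
tool_pos: [0.4816, 0.0143, 0.0643]
tool_rot: [0.505, 0.494, 0.506, -0.495]
contact_force: [-17.8, 1.4, 33.1]
gripper_width: -0.003
```

It's a firm stop with 33 N on the bar. Backing straight off and checking.

play_rows([
  [1, [0, 0, 0.01], 0],
  [1, [0, 0, 0.04], 0],
  [1, [0, 0, 0.08], 0],
  [1, [0, 0.02, 0.12], 0],
  [1, [0, 0.02, 0.12], 0],
])

```text
time: 9.1
tool_pos: [0.4852, 0.0352, 0.1856]
tool_rot: [0.509, 0.497, 0.502, -0.491]
contact_force: [-0.1, 0.1, 0.4]
gripper_width: -0.004
```

Run:
```python
from h import *
s=state();t=s['tool_pos'];print(s['time'],t,s['contact_force'])
p,d=save('wrist','w10.png');find('wrist',p,d)
ps,ds=save('scene','s10.png');find('scene',ps,ds)
pt,dt=save('top','t10.png');find('top',pt,dt)
for c,P,D in(('wrist',p,d),('scene',ps,ds),('top',pt,dt)):
    X,u,v=pts(c,P,D,col(P,'blue'));k=(abs(X[:,0]-.484)<.02)&(X[:,1]>-.1)&(X[:,1]<.0)&(X[:,2]>.085)
    f=np.polyfit(X[k,1],X[k,2],1);print(c,'slope deg',np.degrees(np.arctan(f[0])),'z at nest',np.polyval(f,-.065), k.sum())
for t in('bar','cup','press','paddle'):print(t,[(np.round(r['at'],3),round(r['score'],2)) for r in nets.landmark_of('scene',t)[:1]])
cv2.imwrite('pics/c10.png',np.hstack([cv2.resize(ps[185:325,240:380,::-1],(400,400)),cv2.resize(p[:,:,::-1],(400,400))]))
```

```text
9.1 [0.48517619 0.03517348 0.1855559 ] [-0.07137791  0.09705132  0.42365458]
wrist red 847 med [ 0.4849 -0.2439  0.0625] min [ 0.4633 -0.2607  0.0574] max [ 0.5053 -0.2161  0.087 ] uv 630.0 236.0
wrist orange 313 med [0.4902 0.0177 0.097 ] min [0.4474 0.0061 0.0873] max [0.5106 0.025  0.1021] uv 341.0 238.0
wrist yellow 733 med [ 0.4984 -0.0486  0.0712] min [ 0.4475 -0.0919  0.0624] max [0.5089 0.022  0.1   ] uv 405.0 227.0
wrist blue 4334 med [ 0.4822 -0.0524  0.1001] min [ 0.4688 -0.1368  0.0879] max [0.4927 0.0095 0.103 ] uv 429.0 245.0
scene red 119 med [ 0.4832 -0.2556  0.0642] min [ 0.4639 -0.2731  0.0553] max [ 0.5111 -0.2359  0.0708] uv 352.0 283.0
scene orange 83 med [0.469  0.0125 0.1029] min [0.4435 0.0057 0.09  ] max [0.5088 0.0232 0.1097] uv 274.0 250.0
scene yellow 60 med [ 0.4602 -0.0781  0.0707] min [ 0.4495 -0.0955  0.0622] max [ 0.491  -0.041   0.0776] uv 297.0 267.0
scene blue 238 med [ 0.474  -0.054   0.1018] min [ 0.4596 -0.119   0.0871] max [0.493  0.0044 0.1085] uv 293.0 256.0
top red 212 med [ 0.4852 -0.2534  0.0641] min [ 0.4644 -0.272   0.0546] max [ 0.5061 -0.237   0.0759] uv 354.0 271.0
top orange 28 med [0.4575 0.0105 0.1013] min [0.4486 0.0075 0.0966] max [0.4687 0.0181 0.1101] uv 251.0 283.0
top yellow 13 med [ 0.4585 -0.077   0.0739] min [ 0.4535 -0.0847  0.0664] max [ 0.4662 -0.0662  0.0781] uv 286.0 282.0
top blue 242 med [ 0.4786 -0.0481  0.1033] min [ 0.4689 -0.101   0.0908] max [0.4881 0.0074 0.1183] uv 274.0 274.0
wrist slope deg 0.3278094429265302 z at nest 0.09527455834867074 3524
scene slope deg -0.35142857890555385 z at nest 0.1008665189446272 208
top slope deg 0.3868554465594029 z at nest 0.10297121666259845 231
bar [(array([0.482, 0.016, 0.097]), 0.81)]
cup [(array([ 0.488, -0.063,  0.012]), 0.52)]
press [(array([ 0.486, -0.064, -0.002]), 0.82)]
paddle [(array([ 0.487, -0.254,  0.062]), 0.77)]
```

View pics/c10.png

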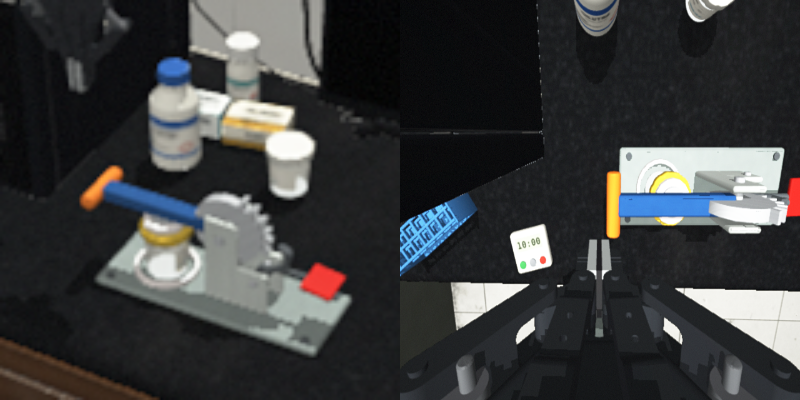

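The arm is level to within 0.4° in all three views, and the bar centre is at about (0.482, 0.016, 0.097). The paddle is still down at z ≈ 0.063, the cup is in its nest and the tool is clear. Handing in.

Run:
```python
from h import *
print(workorder.job_done(), state()['time'])
```

```text
the job is handed in; nothing more can be done
the job is handed in; nothing more can be done
```

The lid press is closed and the job is handed in at about 9.4 s. With the fingers shut, I pressed the red paddle to its stop (about 20 N) and backed off. I then pushed the orange bar along its arc until the pad stopped firmly on the lid (33 N), and withdrew straight up.

**Last checks:**
- **Press arm:** level within 0.4° in all three cameras, with the bar centre about 97 mm up against 95 mm expected.
- **Paddle:** still down at z ≈ 0.063–0.064, so the pawl is free.
- **Cup:** still in its nest.
- **Other things on the worktop:** I moved nothing near them, but I did not re-measure their positions.
- **Robot:** clear of everything, with force readings near zero.

**What disagreed:** the reported fingertip height was about 40–46 mm below where the cameras showed the tips. My first press therefore stopped in the air above the paddle, touching nothing, and I went by the pictures and the force after that. I did not see the contact between pad and lid directly. I infer it from the firm stop and the level arm.

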